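# Hold the bore probe centred in a check valve

### The arm

A 7-joint arm with a two-finger parallel gripper is mounted at the origin on the work surface. World frame = base frame: x ahead of the robot, y to its left, z up, the work surface at z = 0. Lengths are in m, angles in rad, forces in N, time in s.
With the tool pointing down it reaches from about 0.425 to 0.95 m from the base axis. Payload 4.7 kg.
Tool frame: the origin (TCP) lies on the centre line of the jaws, within the pads' length; the fingertips stand env.finger_overhang ahead of it and the grasp point (between the pads) lies 8 mm behind it (env.finger_overhang is the distance from the TCP to the fingertips, in m); z points along the fingers, y is the line along which they close (so a half turn about z gives the same grasp; the last joint's range is limited). The gripper opens to 85 mm and grips with 20 to 120 N. Pads are 22 mm wide; open, the fingers measure 114 mm over their backs; the gripper's body (76 mm by 85 mm) begins 54 mm behind the grasp point. The pads swing forward as they close: fully open they stand 13 mm farther back than shut.
Start: joints at [1.165, 0.469, -0.049, 1.532, 0.024, 1.141, -0.082], TCP at [0.248, -0.628, 0.242] pointing down, gripper open.
Joint ranges: [-2.59, 2.59], [-0.33, 1.99], [-1.39, 1.29], [0.1, 2.45], [-1.04, 4.18], [0.21, 1.99], [-2.66, 2.66]. Speed limits (rad/s): [2.57, 2.57, 3.14, 3.14, 3.14, 3.14, 3.14].

### API

Orientations are given as a unit quaternion [x, y, z, w].
In Python, from plant import env gives the robot as it stands. The module is installed in compiled form; this text tells all that it offers.
- The arm moves only by the tool servo_tool, never from a script. Its argument "deltas" is a list of rows, each a list of 6 numbers: the shift along the world's x, y, z in mm, then the turn, a rotation vector about the world's x, y, z in degrees. In form: [[tx, ty, tz, rx, ry, rz], ...]. A call has exactly 5 rows; each row is the pose to reach, as a shift and turn from the pose commanded when the call began; what a row does not reach only later rows make up. A row lasts 1/8 s, in which the tool goes at most 62.5 mm and 10.7 degrees, less where a joint would pass 70% of its speed; a pose out of reach is approached as far as the arm can. A call with a gripper value outside its range is refused whole. "grip" is the closure, from 0 (fully open) to 1 (shut), set as the call begins (left out, the last holds). The fingers move at their own pace and stop on an object; "force" is the grip in N (left out, the last holds). Time passes only in rows, so rows that repeat a pose let the fingers close, or fill a call up. It gives the time, the measured TCP pose, the force, the opening and the grip force at its end, in the units of the state.
- env.read_state(): the state, without advancing time (a new reading comes with each control period).
- env.camera(name): name is "scene" or "top" or "wrist"; returns (picture, depth): 420x560x3 uint8, red, green, blue; 420x560 float32, m along the optical axis (not along the pixel's ray), 0 where there is no reading.
- env.calibration(name): a dict with "mtx" (3x3 intrinsics, pixels), "cam_to_world" (4x4, takes a point from camera to world coordinates). Camera axes: x right, y up, looking along -z (the intrinsics and any distortion apply to the point x, -y, -z); pixel columns grow to the right and rows downward; lengths in m; the calibration is good to about 2 mm. A picture is of the moment at which its call begins: read the wrist's pose just before it. calibration takes no time and is no camera call; for the wrist camera it gives the pose at the moment of the call.
- env.finish_job(): hands the job in; it is judged then, once.
Trained networks look in the newest picture that a camera, given by its name, has taken for a name from the list of things; names that differ only in an ending like _2 or _b are one class to them, and where a whole thing is asked for, a point or a joint stands for the part that bears it (a point fixed in the world has none). Each returns a list of dicts, best first, with "score" (0 to 1); they miss things now and then, are a little off and sometimes report something else, mostly with a low value. They report only what shows in the picture. A call takes as long as a camera call. They do not tell look-alikes from the thing itself.
- env.search_frame(camera, name): "centre" ([row, column] in pixels, amid what is visible of it).
- env.outline_of(camera, name): "region" (420x560 bool, what is visible of it) and "centre" ([row, column] in pixels, amid what is visible of it).
The state is a dict: "time": time; "q": joint angles; "qd": joint speeds; "joint_torque": joint torques, N m; "position": TCP position; "eef_rot": TCP orientation; "contact_force": force on the tool from outside, world axes, zero at the start; "ft_torque": the same for the moment, N m; "opening": finger opening in m; "gripper_force": force on a finger pad.
Only numpy, scipy, OpenCV 4.12 (cv2) and the standard library are available. Lean on these libraries where they do the work, as an engineer would, in place of code of your own. Each camera call takes 0.05 s, during which the arm holds its last target. There are 200 camera calls.

### The job

Take the bore probe out of its wooden rest, hold it above the open mouth of the upright brass check valve and turn it so that its pointer faces the same way as the boss on the valve's side, then lower the rod straight down the middle of the bore, without the probe or the gripper ever touching the valve, until the tip is about 40 mm below the rim. Finish with the gripper still holding the probe there: upright, still, centred in the bore and pointing the way of the boss. Leave everything else on the bench where it is.

Things in the scene. Friction and masses are not known exactly. Their poses are not given: they have to be found in the camera images.
- probe: Bore probe, 105 to 210 g, upright in the rest. Origin: centre of the rod's lower tip; z up the rod, x towards the pointer. Steel rod 10 mm diameter, z 0 to 80 mm; steel collar 30 mm diameter, z 80 to 86; black box handle 26 mm (x) by 18 mm (y), z 86 to 136, to be gripped from above on the sides facing +-y. Flat pointer bar 6 mm wide, z 81 to 86, along +x to 52 mm from the axis
- pointer_tip (a point): Outer end of the probe's pointer, 52 mm from the rod's axis along the probe's x and 83.5 mm above the rod's tip
- rest: Wooden rest of the probe, fixed: 90 mm square foot, two cheeks, 80 mm square top plate with its upper face 95 mm above the bench and a 16 mm hole in its middle. The collar lies on the plate and the rod hangs 80 mm down through the hole: lift straight up more than 80 mm. Origin: on the bench below the hole; z up
- valve: Brass check valve on a round iron foot (110 mm diameter), fixed, 100 mm high, body at most 64 mm across. Origin: on the bench, on the bore's axis; z up; x towards the boss, a round stepped plug (20 then 15 mm diameter), the only thing sticking out of the side, 62 mm up, to 58 mm from the axis. Bore: 26 mm diameter, open at the top, closed 80 mm below the rim
- valve_mouth (a point): Centre of the valve's open mouth, on the bore's axis at the height of the rim, 100 mm above the bench
- valve_boss (a point): Outer end of the valve's boss, 58 mm from the bore's axis, 62 mm above the bench
- canister: Bystander: tin screw-top canister with a knurled lid, 76 mm diameter, 80 mm high, loose. Origin: centre of its underside
- ptrap: Bystander: U-shaped cast-iron P-trap section lying flat, about 190 by 160 mm, 48 mm high, loose. Origin: within the U, on the bench
- washer0: Bystander: lower of two stacked dull grey lead washers, 48 mm diameter, 12 mm thick. Origin: centre of its underside
- washer1: Bystander: upper of the two stacked lead washers, 48 mm diameter, 12 mm thick, its top 24 mm above the bench. Origin: centre of its underside
- coupling: Bystander: brass pipe coupling standing on end, 34 mm diameter, 77 mm high, loose. Origin: centre of its underside
- wrench: Bystander: open-ended steel wrench lying on the bench, 200 mm long, loose. Origin: under its middle
- tee: Bystander: cast-iron pipe tee, about 75 mm long and 59 mm high, loose. Origin: centre of its underside
Mind the look-alikes: they are no part of the job. What is shaped like the rest but blue or purple is not meant.

How it is judged:
On the way, in this order (a step that is already met when the one before it is completed fails the run):
1. the probe is lifted clear of its rest (height (world z) of probe above 0.097 m and contact force between probe and the fingers above 1 N and contact force between probe and rest below 0.1 N), for 0.1 s.
2. above the valve's mouth, the pointer faces the way of the boss (z of probe in the frame of valve_mouth above 0 m and horizontal distance between probe and valve_mouth below 0.012 m and angle between the x axis of probe and the x axis of valve, either way round below 0.25 rad and x of pointer_tip in the frame of valve above 0.02 m), for 0.1 s.
At the end, for the whole second after the job is handed in: The gripper holds the probe still in the valve without contact between them: tip 30 to 50 mm below the rim and within 5 mm of the bore's axis, rod within 0.09 rad of vertical, pointer within 0.2 rad of the boss's direction, speed under 20 mm/s and 0.2 rad/s, grip over 1 N (horizontal distance between probe and valve_mouth below 0.005 m and z of probe in the frame of valve_mouth between -0.05 and -0.03 m and angle between probe's own z axis and vertical below 0.09 rad and angle between the x axis of probe and the x axis of valve, either way round below 0.2 rad and x of pointer_tip in the frame of valve above 0.02 m and linear speed of probe below 0.02 m/s and angular speed of probe below 0.2 rad/s and contact force between probe and the fingers above 1 N and contact force between probe and valve below 0.2 N); the arm keeps its last pose, push and grip.
It fails at once if the probe touches the valve (contact force between probe and valve above 0.3 N).
It fails at once if the robot touches the valve (contact force between the arm and valve above 0.3 N).
It fails at once if the gripper touches the valve (contact force between the fingers and valve above 0.3 N).
It fails at once if a bystander is moved by more than 20 mm (distance of any of canister, ptrap, washer0, washer1, coupling, wrench, tee from where it was at the start of the episode above 0.02 m).
It also fails if it takes over 42 s, if anything falls off the work surface, if the arm or the gripper's body presses on something with over 40 N, if the wrist force passes 120 N, or if a joint passes its speed limit or range.

## Working session

There is one attempt and no reset: what is moved stays moved. The work goes in short steps, Python scripts to look and compute and a tool call to move; the robot and the scene stay as the last step left them, time stands still between calls to the robot, and variables do not carry over. Pictures are saved under pics/ and viewed, at most 10 in all, crops included, and the job is handed in when it is done.

Besides the shell and the picture viewer there is one more tool, called after "Call:" as name([rows], argument=value, ...), one row to a line, values as JSON. servo_tool: Moves the arm, as the interface text tells. Its arguments: {"type":"object","properties":{"deltas":{"type":"array","items":{"type":"array","items":{"type":"number"}}},"grip":{"type":"number"},"force":{"type":"number"}},"required":["deltas"]}

```bash
mkdir -p pics; cat > h.py <<'E'
import numpy as np,cv2
from plant import env
def cloud(cam,d,cal=None):
    c=cal or env.calibration(cam);K=np.array(c["mtx"]);T=np.array(c["cam_to_world"])
    v,u=np.mgrid[0:d.shape[0],0:d.shape[1]]
    P=np.stack([(u-K[0,2])/K[0,0]*d,-(v-K[1,2])/K[1,1]*d,-d],-1)
    return P@T[:3,:3].T+T[:3,3]
def save(n,p): cv2.imwrite(f"pics/{n}.png",p[...,::-1])
E
python3 - <<'E'
from h import *
s=env.read_state();print(s["time"],s["position"],s["eef_rot"],s["opening"],env.finger_overhang)
ims=[]
for c in("scene","top"):
    p,d=env.camera(c);save(c,p);X=cloud(c,d);np.savez(c+".npz",p=p,d=d,X=X)
    k=env.calibration(c);print(c,[x for x in k if x not in("mtx","cam_to_world")],np.round(k["cam_to_world"],3).tolist())
    for n in("probe","rest","valve","pointer_tip","valve_boss"):
        for o in env.outline_of(c,n)[:3]:
            m=o["region"]&(d>0);q=X[m]
            print(c,n,round(o["score"],2),np.round(o["centre"]),m.sum(),np.round(np.median(q,0),3),np.round(q[:,2].max(),3) if len(q) else 0)
E
```

```text
0.0 [ 0.24814291 -0.62713565  0.24127038] [ 9.82305078e-01  1.87285368e-01 -2.11937905e-04 -9.37955613e-04] 0.08536943346626129 0.011
scene [] [[0.12, -0.729, 0.674, 1.304], [0.993, 0.094, -0.075, -0.132], [-0.009, 0.678, 0.735, 0.938], [0.0, 0.0, 0.0, 1.0]]
scene probe 0.56 [200. 211.] 221 [ 0.474 -0.217  0.125] 0.153
scene probe 0.23 [216. 299.] 324 [ 0.477 -0.01   0.048] 0.081
scene rest 0.91 [219. 215.] 1563 [ 0.484 -0.215  0.061] 0.101
scene rest 0.78 [177. 212.] 1366 [ 0.319 -0.219  0.084] 0.151
scene rest 0.7 [266. 237.] 2092 [ 0.639 -0.173  0.087] 0.099
scene valve 0.98 [247. 403.] 1656 [0.622 0.231 0.028] 0.103
scene pointer_tip 0.5 [201. 208.] 325 [ 0.474 -0.218  0.112] 0.153
scene valve_boss 0.81 [249. 404.] 1607 [0.623 0.23  0.027] 0.103
top [] [[0.025, 0.996, -0.08, 0.444], [-1.0, 0.025, -0.001, -0.044], [0.001, 0.08, 0.997, 1.163], [0.0, 0.0, 0.0, 1.0]]
top probe 0.61 [236. 346.] 147 [ 0.464 -0.216  0.143] 0.158
top rest 0.85 [238. 336.] 920 [ 0.457 -0.204  0.095] 0.101
top rest 0.63 [180. 327.] 1090 [ 0.614 -0.169  0.095] 0.102
top rest 0.61 [290. 347.] 1194 [ 0.313 -0.218  0.094] 0.101
top valve 0.71 [186. 186.] 1068 [0.594 0.229 0.017] 0.106
top pointer_tip 0.51 [232. 344.] 100 [ 0.461 -0.213  0.15 ] 0.155
top valve_boss 0.77 [185. 183.] 1149 [0.594 0.229 0.016] 0.106
```

View pics/scene.png

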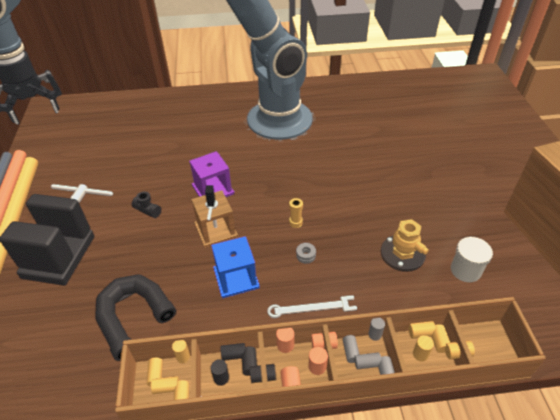

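View pics/top.png

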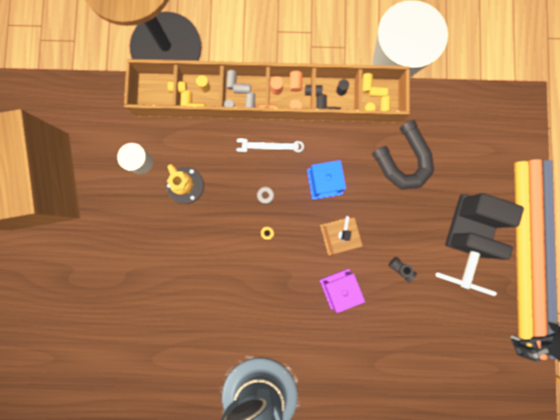

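Candidates for the probe and its rest: the wooden rest with the black handle at scene (row 200, col 211), top (236,346); the purple rest at scene (177,212); the blue rest at scene (266,237); and the upright coupling at scene (212,296). I choose the wooden one. The valve is at scene (247,403), top (185,183), with its boss towards the upper left in the top view. I'll check the choice in one crop and measure.

```bash
python3 - <<'E'
from h import *
s=np.load("scene.npz");t=np.load("top.npz")
a=cv2.resize(s["p"][165:250,165:265],(480,408),interpolation=3);
b=cv2.resize(t["p"][205:265,310:380],(300,257),interpolation=3);c=cv2.resize(t["p"][145:215,145:220],(300,280),interpolation=3)
o=np.zeros((540,790,3),np.uint8);o[:408,:480]=a;o[:257,485:785]=b;o[258:538,485:785]=c;save("crop",o)
for n,z in(("scene",s),("top",t)):
    X=z["X"].reshape(-1,3)
    def box(x,y,r,z0,z1): return X[(np.hypot(X[:,0]-x,X[:,1]-y)<r)&(X[:,2]>z0)&(X[:,2]<z1)]
    for nm,q in(("handletop",box(.46,-.21,.06,.14,.17)),("plate",box(.46,-.21,.09,.085,.0985)),("rim",box(.6,.229,.07,.092,.112)),("bossz",box(.6,.229,.08,.045,.08))):
        if len(q)>3:
            r=cv2.minAreaRect((q[:,:2]*1000).astype(np.float32));print(n,nm,len(q),np.round(q.mean(0),4),np.round(np.array(r[0]),1),np.round(r[1],1),round(r[2],1),np.round(np.percentile(q,[2,98],axis=0),3).tolist())
E
```

```text
scene handletop 78 [ 0.4666 -0.2172  0.1481] [ 464.5 -217.3] [17.8 28.3] 79.6 [[0.452, -0.227, 0.141], [0.478, -0.208, 0.152]]
scene plate 699 [ 0.4712 -0.2164  0.0928] [ 466.7 -216.5] [92.2 81. ] 17.1 [[0.422, -0.261, 0.086], [0.511, -0.173, 0.098]]
scene rim 253 [0.6044 0.2393 0.0976] [603.1 239.8] [48.  56.7] 64.0 [[0.579, 0.216, 0.093], [0.627, 0.264, 0.102]]
scene bossz 445 [0.6237 0.2372 0.0653] [614.8 246.4] [84.7 51.3] 64.0 [[0.588, 0.209, 0.047], [0.65, 0.272, 0.078]]
top handletop 78 [ 0.4609 -0.217   0.1503] [ 460.9 -218.1] [18.6 25.6] 81.8 [[0.448, -0.227, 0.143], [0.474, -0.208, 0.155]]
top plate 693 [ 0.4598 -0.2164  0.0951] [ 461.1 -218.1] [79.8 80.7] 16.4 [[0.419, -0.26, 0.091], [0.503, -0.174, 0.098]]
top rim 223 [0.5992 0.239  0.0997] [599.  239.3] [48.4 52.6] 3.4 [[0.576, 0.216, 0.093], [0.623, 0.263, 0.104]]
top bossz 230 [0.6025 0.2363 0.0676] [605.  249.8] [86.4 62.6] 59.8 [[0.569, 0.209, 0.049], [0.644, 0.273, 0.079]]
```

View pics/crop.png

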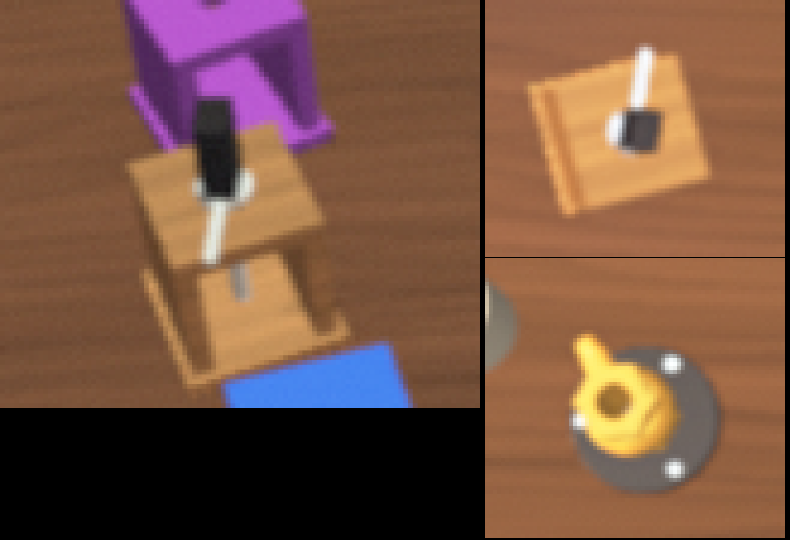

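The crop confirms it: the black handle stands on the wooden rest, and the light pointer runs towards +x at about -10° yaw. The purple and blue ones are empty decoys. The valve mouth is near (0.600, 0.239), and its boss is clearly visible. I'm moving now.

Call:
servo_tool([
  [0,15,50,0,0,0],
  [10,60,90,0,0,-6],
  [25,110,100,0,0,-12],
  [45,165,100,0,0,-18],
  [65,215,100,0,0,-22],
], grip=0)

```text
time: 1.23
position: [0.314, -0.4107, 0.3429]
eef_rot: [1.0, -0.005, 0.0, 0.0]
contact_force: [0.3, -0.4, 0.4]
opening: 0.0851
gripper_force: 0.0
```

Call:
servo_tool([
  [30,40,0,0,0,-4],
  [60,85,0,0,0,-8],
  [95,130,0,0,0,-10],
  [125,170,-10,0,0,-10],
  [145,190,-20,0,0,-10],
])

```text
time: 1.85
position: [0.4599, -0.2198, 0.3226]
eef_rot: [0.996, -0.089, 0.001, -0.0]
contact_force: [-0.0, -0.6, -0.3]
opening: 0.0853
gripper_force: 0.0
```

Call:
servo_tool([
  [2,5,0,0,0,0],
  [2,5,0,0,0,0],
  [2,5,0,0,0,0],
  [2,5,0,0,0,0],
  [2,5,0,0,0,0],
])

```text
time: 2.48
position: [0.4601, -0.2182, 0.3225]
eef_rot: [0.996, -0.091, 0.0, 0.0]
contact_force: [0.6, 0.0, 0.2]
opening: 0.0852
gripper_force: 0.0
```

```bash
cat > m.py <<'E'
from h import *
from scipy.spatial.transform import Rotation as R
def st():
    s=env.read_state();M=R.from_quat(s["eef_rot"]).as_matrix()
    print("t",round(s["time"],2),"tcp",np.round(s["position"],4),"yaw_y",round(np.degrees(np.arctan2(M[1,1],M[0,1])),2),"z",np.round(M[:,2],3),"open",round(s["opening"],4),"gf",round(float(np.max(s["gripper_force"])),1),"cf",np.round(s["contact_force"],1));return s
def wrist(n):
    st();c=env.calibration("wrist");p,d=env.camera("wrist");save(n,p);X=cloud("wrist",d,c);np.savez(n+".npz",p=p,d=d,X=X,T=c["cam_to_world"],K=c["mtx"]);return p,d,X
E
python3 - <<'E'
from m import *
p,d,X=wrist("w1")
q=X.reshape(-1,3);print((d>0).mean())
def box(x,y,r,z0,z1): return q[(np.hypot(q[:,0]-x,q[:,1]-y)<r)&(q[:,2]>z0)&(q[:,2]<z1)]
for nm,b in(("handletop",box(.46,-.217,.05,.142,.165)),("plate",box(.46,-.217,.09,.085,.0975)),("ptr",box(.46,-.217,.07,.0985,.12))):
    if len(b)>3:
        r=cv2.minAreaRect((b[:,:2]*1000).astype(np.float32));print(nm,len(b),np.round(b.mean(0),4),np.round(r[0],1),np.round(r[1],1),round(r[2],1))
E
```

```text
t 2.48 tcp [ 0.4601 -0.2182  0.3225] yaw_y -100.48 z [ 0. -0. -1.] open 0.0852 gf 0.0 cf [0.6 0.  0.2]
0.9961352040816327
handletop 614 [ 0.4615 -0.2211  0.1509] [ 460.5 -221.1] [17.9 26.7] 80.0
plate 4835 [ 0.4627 -0.2211  0.0954] [ 460.2 -221. ] [80.3 80.2] 16.2
ptr 465 [ 0.4804 -0.2243  0.1028] [ 481.8 -225.3] [28.6 62.8] 79.7
```

View pics/w1.png

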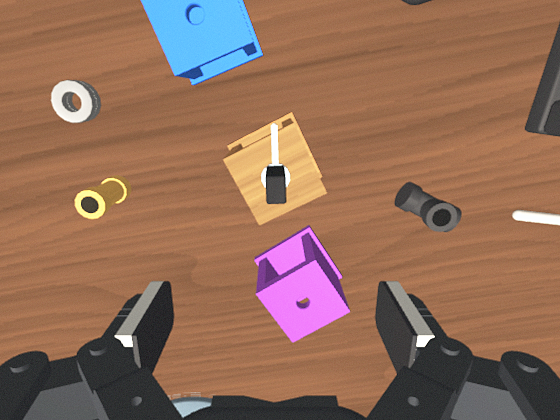

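Wrist picture: handle at pixel (row 185, col 276), with the pointer tip up at (127,275), on the wooden rest. It measures (0.461, -0.220), top at 0.151, yaw -10°, which agrees with the sizes given. I'm descending to TCP z 0.119.

Call:
servo_tool([
  [1,-2,-45,0,0,0],
  [1,-2,-90,0,0,0],
  [1,-2,-130,0,0,0],
  [1,-2,-165,0,0,0],
  [1,-2,-180,0,0,0],
])

```text
time: 3.15
position: [0.4604, -0.2194, 0.1406]
eef_rot: [0.996, -0.091, -0.001, -0.0]
contact_force: [0.3, 0.5, 0.5]
opening: 0.0856
gripper_force: 0.0
```

Call:
servo_tool([
  [0,0,-12,0,0,0],
  [0,0,-23,0,0,0],
  [0,0,-23,0,0,0],
  [0,0,-23,0,0,0],
  [0,0,-23,0,0,0],
])

```text
time: 3.78
position: [0.4618, -0.2198, 0.12]
eef_rot: [0.996, -0.091, 0.001, 0.0]
contact_force: [0.5, -0.1, -0.8]
opening: 0.0854
gripper_force: 0.0
```

Call:
servo_tool([
  [0,0,0,0,0,0],
  [0,0,0,0,0,0],
  [0,0,0,0,0,0],
  [0,0,0,0,0,0],
  [0,0,0,0,0,0],
], grip=1, force=60)

```text
time: 4.4
position: [0.4616, -0.2197, 0.1194]
eef_rot: [0.996, -0.091, 0.0, 0.0]
contact_force: [-0.0, 0.7, 1.6]
opening: 0.0171
gripper_force: 58.5
```

Call:
servo_tool([
  [0,0,0,0,0,0],
  [0,0,0,0,0,0],
  [0,0,0,0,0,0],
  [0,0,0,0,0,0],
  [0,0,0,0,0,0],
])

```text
time: 5.03
position: [0.4615, -0.2197, 0.1195]
eef_rot: [0.996, -0.091, 0.0, 0.0]
contact_force: [1.3, -0.0, 2.2]
opening: 0.0172
gripper_force: 58.5
```

Call:
servo_tool([
  [0,0,15,0,0,0],
  [0,0,40,0,0,0],
  [0,0,70,0,0,0],
  [0,0,100,0,0,0],
  [0,0,125,0,0,0],
])

```text
time: 5.65
position: [0.4612, -0.2195, 0.2461]
eef_rot: [0.996, -0.091, 0.0, 0.0]
contact_force: [-0.1, 0.1, -1.1]
opening: 0.0177
gripper_force: 58.5
```

Call:
servo_tool([
  [0,0,20,0,0,0],
  [0,0,35,0,0,0],
  [0,0,45,0,0,0],
  [0,0,45,0,0,0],
  [0,0,45,0,0,0],
])

```text
time: 6.28
position: [0.461, -0.2195, 0.2886]
eef_rot: [0.996, -0.091, -0.001, -0.0]
contact_force: [-0.2, 0.0, -1.6]
opening: 0.0175
gripper_force: 58.5
```

```bash
python3 - <<'E'
from m import *
p,d,X=wrist("w2")
E
```

```text
t 6.28 tcp [ 0.461  -0.2195  0.2886] yaw_y -100.41 z [-0.001  0.001 -1.   ] open 0.0175 gf 58.5 cf [-0.2  0.  -1.6]
```

View pics/w2.png

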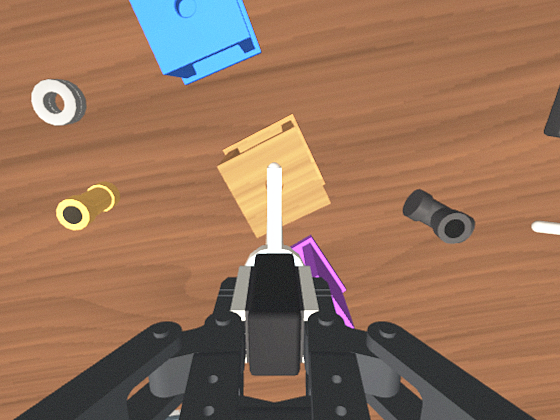

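The picture shows the probe held and clear of the rest, with the pointer tip at pixel (168,274) along the tool's x axis. Next I move to a point beside the valve for a close measurement.

Call:
servo_tool([
  [8,20,0,0,0,2],
  [20,60,0,0,0,6],
  [33,100,0,0,0,10],
  [47,140,0,0,0,14],
  [60,180,0,0,0,18],
])

```text
time: 6.95
position: [0.5217, -0.0364, 0.2891]
eef_rot: [0.998, 0.069, -0.0, -0.0]
contact_force: [1.0, -0.7, -0.4]
opening: 0.0174
gripper_force: 58.4
```

Call:
servo_tool([
  [14,40,0,0,0,4],
  [27,80,0,0,0,8],
  [40,115,0,0,0,12],
  [48,140,0,0,0,15],
  [50,150,0,0,0,17],
])

```text
time: 7.58
position: [0.5712, 0.1127, 0.289]
eef_rot: [0.977, 0.215, -0.0, -0.0]
contact_force: [-0.4, -1.0, -1.6]
opening: 0.0173
gripper_force: 58.5
```

Call:
servo_tool([
  [0,0,0,0,0,0],
  [0,0,0,0,0,0],
  [0,0,0,0,0,0],
  [0,0,0,0,0,0],
  [0,0,0,0,0,0],
])

```text
time: 8.2
position: [0.5714, 0.11, 0.2895]
eef_rot: [0.977, 0.213, 0.0, 0.0]
contact_force: [0.6, -0.2, -1.0]
opening: 0.0173
gripper_force: 58.5
```

```bash
cat > v.py <<'E'
import sys
from m import *
def fit(n):
    p,d,X=wrist(n);q=X.reshape(-1,3);c=np.array([.6,.238])
    for i in range(3):
        b=q[(np.hypot(q[:,0]-c[0],q[:,1]-c[1])<.036)&(q[:,2]>.096)&(q[:,2]<.104)]
        # rim annulus: inner radius 13 -> fit circle on inner edge points by angle bins
        r=b[:,:2]-c;a=np.arctan2(r[:,1],r[:,0]);rr=np.hypot(*r.T);E=[]
        for k in np.linspace(-np.pi,np.pi,37)[:-1]:
            s=(a>=k)&(a<k+np.pi/18)
            if s.sum()>3:E.append(b[s][np.argmin(rr[s]),:2])
        E=np.array(E);A=np.c_[2*E,np.ones(len(E))];x=np.linalg.lstsq(A,(E**2).sum(1),rcond=None)[0];c=x[:2]
    print("rim",len(b),len(E),"centre",np.round(c,4),"rad",round(np.sqrt(x[2]+c@c),4),"z",round(np.median(b[:,2]),4))
    e,_=cv2.minEnclosingCircle((b[:,:2]*1000).astype(np.float32));print("enclosing",np.round(e,1),_)
    g=q[(np.hypot(q[:,0]-c[0],q[:,1]-c[1])<.065)&(np.hypot(q[:,0]-c[0],q[:,1]-c[1])>.037)&(q[:,2]>.058)&(q[:,2]<.078)]
    g=g[:,:2]-c
    # axis: sidewise mid
    m=g.mean(0);print("boss",len(g),"yaw",round(np.degrees(np.arctan2(m[1],m[0])),1),"rmax",round(np.hypot(*g.T).max(),4))
    t=g[np.hypot(*g.T)>.045].mean(0);print("boss tip yaw",round(np.degrees(np.arctan2(t[1],t[0])),1))
fit(sys.argv[1])
E
python3 v.py w3
```

```text
t 8.2 tcp [0.5714 0.11   0.2895] yaw_y -65.44 z [ 0. -0. -1.] open 0.0173 gf 58.5 cf [ 0.6 -0.2 -1. ]
rim 2225 36 centre [0.5988 0.2369] rad 0.013 z 0.0999
enclosing [598.6 237.2] 27.9226016998291
boss 496 yaw 32.3 rmax 0.0584
boss tip yaw 32.5
```

View pics/w3.png

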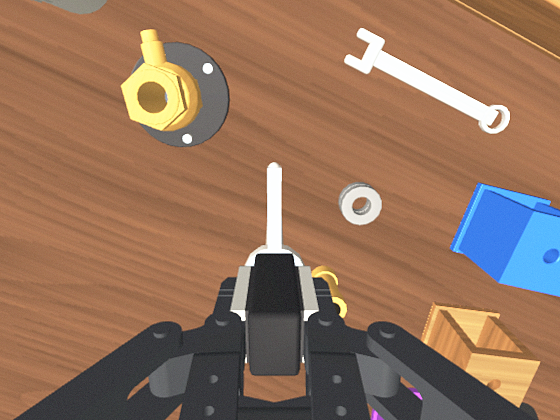

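Valve fit: bore centre (0.5988, 0.2369), radius 13.0 mm, rim z 0.0999, boss yaw about 32.4°, boss end at 58 mm, all matching the description. In the picture the mouth is at pixel (97,152), the boss at (40,150) and the pointer tip at (167,274). Next I measure the probe's offset in the gripper in the same camera frame.

```bash
cat > pr.py <<'E'
import sys
from m import *
def probe(n,tcp,yaw):
    z=np.load(n+".npz");X=z["X"];p=z["p"].astype(int)
    zt=tcp[2]-.1035
    c,s=np.cos(yaw),np.sin(yaw);L=(X-np.r_[tcp[:2],zt])@np.array([[c,-s,0],[s,c,0],[0,0,1]])
    f=L.reshape(-1,3);g=f[(f[:,2]>.076)&(f[:,2]<.094)&(f[:,0]>.018)&(f[:,0]<.062)&(abs(f[:,1])<.012)]
    k=np.polyfit(g[:,0],g[:,1],1);h=np.polyfit(g[:,0],g[:,2],1)
    print("pointer n",len(g),"end",round(np.percentile(g[:,0],99.5),4),"yaw off deg",round(np.degrees(k[0]),2),"y at axis",round(k[1],4),"z at axis/pitch",np.round(h[1],4),round(np.degrees(h[0]),2),"y rng",np.round(np.percentile(g[:,1],[1,99]),4))
    m=f[(f[:,2]>.076)&(f[:,2]<.092)&(f[:,0]<.018)&(f[:,0]>-.02)&(abs(f[:,1])<.02)]
    if len(m): print("collar",len(m),"y",np.round(np.percentile(m[:,1],[.5,99.5]),4),"xmax",m[:,0].max().round(4))
if __name__=="__main__": probe(sys.argv[1],np.array(eval(sys.argv[2])),np.radians(float(sys.argv[3])))
E
python3 pr.py w3 "[.5714,.11,.2895]" 24.56; python3 pr.py w2 "[.461,-.2195,.2886]" -10.41
```

```text
pointer n 1029 end 0.0522 yaw off deg -0.31 y at axis -0.0001 z at axis/pitch 0.0857 -0.37 y rng [-0.0032  0.0026]
collar 742 y [-0.0138  0.0131] xmax 0.018
pointer n 1040 end 0.0525 yaw off deg -0.2 y at axis -0.0009 z at axis/pitch 0.0859 -0.69 y rng [-0.004   0.0019]
collar 737 y [-0.0146  0.0124] xmax 0.0179
```

The probe sits on the TCP axis within 1 mm. Now to above the mouth.

Call:
servo_tool([
  [4,20,0,0,0,2],
  [12,55,0,0,0,4],
  [20,95,0,0,0,6],
  [25,118,0,0,0,8],
  [27,127,0,0,0,8],
])

```text
time: 8.88
position: [0.5981, 0.2395, 0.289]
eef_rot: [0.959, 0.282, -0.0, -0.0]
contact_force: [0.4, -0.1, -1.5]
opening: 0.0175
gripper_force: 58.6
```

Call:
servo_tool([
  [0,0,-10,0,0,0],
  [0,0,-25,0,0,0],
  [0,0,-35,0,0,0],
  [0,0,-40,0,0,0],
  [0,0,-40,0,0,0],
])

```text
time: 9.5
position: [0.5983, 0.2369, 0.2489]
eef_rot: [0.96, 0.28, -0.0, 0.0]
contact_force: [0.3, -0.7, -1.3]
opening: 0.0173
gripper_force: 58.6
```

```bash
python3 - <<'E'
from m import *
s=st();wrist("w4");tcp=s["position"]
import pr
M=R.from_quat(s["eef_rot"]).as_matrix();pr.probe("w4",tcp,np.arctan2(M[1,0],M[0,0]))
ims=[]
for c in("scene","top"):
    p,d=env.camera(c);X=cloud(c,d).reshape(-1,3)
    b=X[(np.hypot(X[:,0]-.599,X[:,1]-.237)<.012)&(X[:,2]>.148)&(X[:,2]<.215)]
    r=X[(np.hypot(X[:,0]-.599,X[:,1]-.237)<.03)&(X[:,2]>.096)&(X[:,2]<.104)]
    print(c,"rod",len(b),b.mean(0) if len(b) else 0,"rim",len(r),np.round(cv2.minEnclosingCircle((r[:,:2]*1000).astype(np.float32)),1) if 0 else (np.percentile(r[:,:2],[1,99],axis=0)).round(4).tolist())
    if c=="scene": save("s2",cv2.resize(p[170:290,340:480],(700,600),interpolation=3))
E
```

```text
t 9.5 tcp [0.5983 0.2369 0.2489] yaw_y -57.43 z [-0.001 -0.    -1.   ] open 0.0173 gf 58.6 cf [ 0.3 -0.7 -1.3]
t 9.5 tcp [0.5983 0.2369 0.2489] yaw_y -57.43 z [-0.001 -0.    -1.   ] open 0.0173 gf 58.6 cf [ 0.3 -0.7 -1.3]
pointer n 1025 end 0.0523 yaw off deg -0.28 y at axis 0.0001 z at axis/pitch 0.086 -0.86 y rng [-0.003   0.0028]
collar 746 y [-0.0136  0.0133] xmax 0.018
scene rod 100 [0.60363428 0.23724289 0.18194528] rim 193 [[0.5792, 0.2157], [0.6261, 0.2649]]
top rod 21 [0.59643463 0.23517578 0.17193201] rim 182 [[0.5754, 0.2136], [0.6229, 0.2638]]
```

View pics/s2.png

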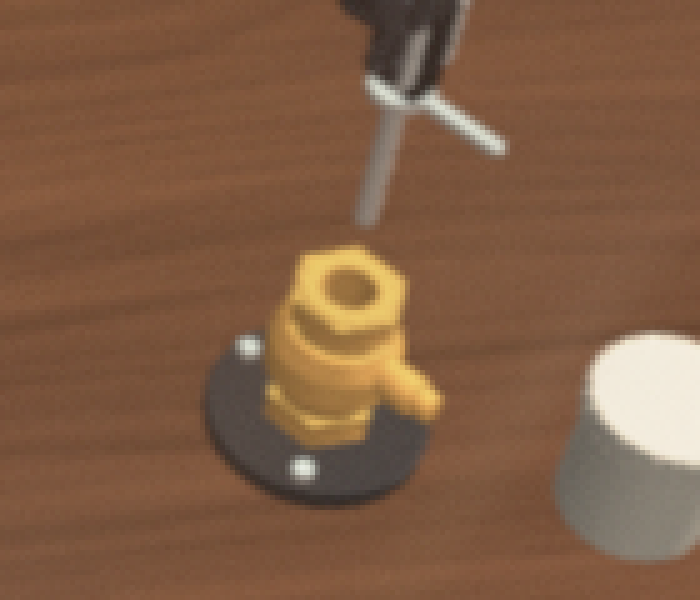

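The crop shows the rod above the mouth (tip at crop (222,367), mouth at (288,350)), with pointer and boss parallel. I'll cross-check the centring with an independent back-projection and from the new wrist view.

```bash
python3 - <<'E'
from m import *
c=env.calibration("scene");K=np.array(c["mtx"]);T=np.array(c["cam_to_world"])
def bp(u,v,z):
    r=T[:3,:3]@np.array([(u-K[0,2])/K[0,0],-(v-K[1,2])/K[1,1],-1]);t=(z-T[2,3])/r[2];return T[:3,3]+t*r
print("mouth",bp(340+350/5-.4,170+288/5-.4,.1),"tip",bp(340+367/5-.4,170+222/5-.4,.1455))
X=np.load("w4.npz")["X"].reshape(-1,3);q=X[(np.hypot(X[:,0]-.599,X[:,1]-.238)<.04)&(X[:,2]>.097)&(X[:,2]<.103)]
print(len(q),cv2.minAreaRect((q[:,:2]*1000).astype(np.float32)),np.percentile(q,[1,99],axis=0).round(4).tolist())
X3=np.load("w3.npz")["X"].reshape(-1,3);q3=X3[(np.hypot(X3[:,0]-.599,X3[:,1]-.238)<.04)&(X3[:,2]>.097)&(X3[:,2]<.103)]
print(len(q3))
# align both views of the rim: shift minimising nn distance
from scipy.spatial import cKDTree;from scipy.optimize import minimize
t=cKDTree(q3[:,:2]*1000)
a=q[:,:2]*1000
if len(a)>50:
    f=lambda s:np.mean(t.query(a+s)[0]**2);best=min(((f(np.array([i,j])),i,j) for i in np.arange(-4,4.1,.5) for j in np.arange(-4,4.1,.5)));print("shift w4->w3 mm",best)
p=np.load("w4.npz")["p"];save("w4c",p)
E
```

```text
mouth [0.60308455 0.2391463  0.1       ] tip [0.60353592 0.23831144 0.1455    ]
1730 ((599.7356567382812, 238.21595764160156), (50.068546295166016, 48.408382415771484), 34.027706146240234) [[0.575, 0.2121, 0.0976], [0.6229, 0.2631, 0.1019]]
2196
shift w4->w3 mm (np.float64(0.14500923086904258), np.float64(0.0), np.float64(-0.5))
```

View pics/w4c.png

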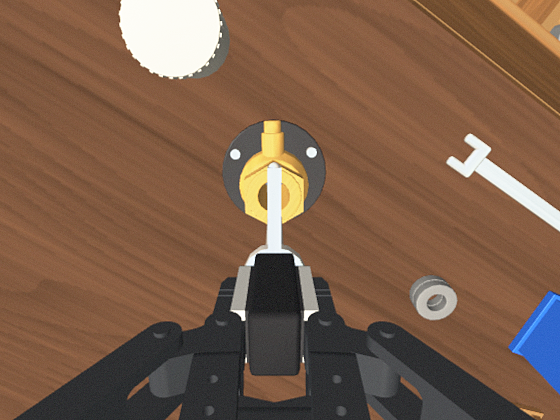

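The wrist view has the pointer, the bore (row 195, col 273) and the boss (130,271) all in one line. All cameras agree within about 1 mm. Now I lower straight down 85 mm.

Call:
servo_tool([
  [0.5,1,-5,0,0,0],
  [0.5,1,-14,0,0,0],
  [0.5,1,-23,0,0,0],
  [0.5,1,-30,0,0,0],
  [0.5,1,-35,0,0,0],
])

```text
time: 10.28
position: [0.5988, 0.2383, 0.2136]
eef_rot: [0.96, 0.281, -0.0, 0.0]
contact_force: [-0.6, -0.2, -2.1]
opening: 0.0173
gripper_force: 58.6
```

Call:
servo_tool([
  [0,0,-10,0,0,0],
  [0,0,-22,0,0,0],
  [0,0,-34,0,0,0],
  [0,0,-44,0,0,0],
  [0,0,-50,0,0,0],
])

```text
time: 10.9
position: [0.5987, 0.2382, 0.1634]
eef_rot: [0.96, 0.281, -0.0, 0.0]
contact_force: [-0.9, -0.2, -0.5]
opening: 0.0175
gripper_force: 58.6
```

Call:
servo_tool([
  [0,0,0,0,0,0],
  [0,0,0,0,0,0],
  [0,0,0,0,0,0],
  [0,0,0,0,0,0],
  [0,0,0,0,0,0],
])

```text
time: 11.52
position: [0.5989, 0.2384, 0.1645]
eef_rot: [0.96, 0.281, 0.0, 0.0]
contact_force: [0.5, -0.3, -1.2]
opening: 0.0173
gripper_force: 58.6
```

```bash
python3 - <<'E'
from m import *
import pr
s=env.read_state();wrist("w5");M=R.from_quat(s["eef_rot"]).as_matrix();pr.probe("w5",s["position"],np.arctan2(M[1,0],M[0,0]))
X=np.load("w5.npz")["X"].reshape(-1,3);c=np.array([.599,.2375]);r=X[:,:2]-c;h=np.hypot(*r.T)
g=r[(h>.045)&(h<.062)&(X[:,2]>.055)&(X[:,2]<.078)];m=g.mean(0);print("boss",len(g),np.degrees(np.arctan2(m[1],m[0])),"pointer yaw",np.degrees(np.arctan2(M[1,0],M[0,0])))
p,d=env.camera("scene");save("s3",cv2.resize(p[170:290,340:480],(700,600),interpolation=3))
E
```

```text
t 11.53 tcp [0.5989 0.2384 0.1645] yaw_y -57.41 z [ 0.  0. -1.] open 0.0173 gf 58.6 cf [ 0.5 -0.3 -1.2]
pointer n 1029 end 0.0522 yaw off deg -0.37 y at axis 0.0002 z at axis/pitch 0.086 -0.66 y rng [-0.003   0.0028]
collar 739 y [-0.0136  0.0133] xmax 0.018
boss 575 34.1750102506579 pointer yaw 32.58892057420124
```

View pics/s3.png

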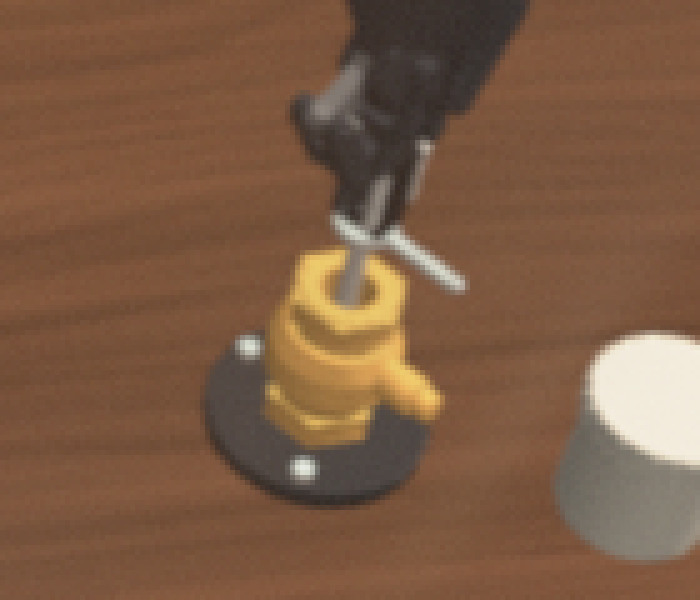

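The rod enters the mouth centrally at crop (290,352), with the pointer parallel to the boss. The tip is about 39 mm below the rim and there is no contact force, so I'm handing in.

```bash
python3 -c "
from plant import env
print(env.finish_job())"
```

```text
the job is handed in; nothing more can be done
None
```

The job is handed in: the gripper holds the probe still and upright in the valve bore, tip about 39 mm below the rim, measured within about 2 mm of centre and 2° of the boss's direction, with no sign of contact; the verdict was not returned.

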